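# Find the through-drilled well with a probe pin

### The arm

A 7-joint arm with a two-finger parallel gripper is mounted at the origin on a cart in front of the work surface, level with it; the furniture and walls round the work are solid. World frame = base frame: x ahead of the robot, y to its left, z up, the work surface at z = 0. Lengths are in m, angles in rad, forces in N, time in s.
With the tool pointing down it reaches from about 0.425 to 0.825 m from the base axis. Payload 3.6 kg.
Tool frame: the origin (TCP) lies midway between the tips of the shut fingers; the grasp point (between the pads) lies 19 mm behind it; z points along the fingers, y is the line along which they close (so a half turn about z gives the same grasp; the last joint's range is limited). The gripper opens to 85 mm and grips with 20 to 120 N. Pads are 22 mm wide; open, the fingers measure 114 mm over their backs; the gripper's body (76 mm by 85 mm) begins 54 mm behind the grasp point. The pads swing forward as they close: fully open they stand 13 mm farther back than shut.
Start: joints at [-1.252, 0.615, -0.013, 1.423, 0.008, 1.103, -0.04], TCP at [0.22, 0.612, 0.204] pointing down, gripper open.
Joint ranges: [-3.12, 3.12], [-0.3, 2.06], [-1.34, 1.32], [0.26, 2.42], [-1.36, 4.5], [0.01, 1.98], [-2.84, 2.84]. Speed limits (rad/s): [2.79, 2.79, 3.14, 3.14, 3.14, 3.14, 3.14].

### API

Orientations are given as a unit quaternion [w, x, y, z].
In Python, from cell import sensors, eyes, order, look_for gives the robot as it stands.
- The arm moves only by the tool jog_arm, never from a script. Its argument "commands" is a list of rows, each a list of 5 numbers: the opening, from 0 (shut) to 1 (fully open), then the shift along the tool's x, y, z in mm, then the turn about the tool's z in rad. A call has exactly 5 rows; each row shifts and turns the commanded pose from where the row before left it, along the tool's axes as they then stand; what a row does not reach is not made up. A row lasts 1/12 s, in which the tool goes at most 41.7 mm and 7.16 degrees, less where a joint would pass 70% of its speed; a pose out of reach is approached as far as the arm can. A call is refused whole if a number of a shift passes 41.7 or a number of a turn 0.125, either way. A call with a gripper value outside its range is refused whole. The fingers move at their own pace and stop on an object; "force" is the grip in N (left out, the last holds). Time passes only in rows, so rows that do not move let the fingers close, or fill a call up. It gives the time, the measured TCP pose, the force, the opening and the grip force at its end, in the units of the state.
- sensors.observe(): the state, without advancing time (a new reading comes with each control period).
- eyes.camera(name): name is "scene" or "top" or "wrist"; returns a dict with "frame" (384x512x3 uint8, red, green, blue), "range_z" (384x512 float32, m along the optical axis (not along the pixel's ray), 0 where there is no reading), "camera_matrix" (3x3 intrinsics, pixels), "distortion" ([k1, k2, p1, p2, k3] as OpenCV has them; the pictures are not rectified), "origin" and "rotation" of the camera in the world; the wrist camera has in their place "mount" (4x4, takes a point from camera to tool coordinates, whose origin is the TCP and whose axes are the flange's). Camera axes: x right, y up, looking along -z (the intrinsics and any distortion apply to the point x, -y, -z); pixel columns grow to the right and rows downward; lengths in m; the calibration is good to about 2 mm. A picture is of the moment at which its call begins: read the wrist's pose just before it.
- order.hand_in(): hands the job in; it is judged then, once.
Trained networks look in a picture, given as the dict that the camera call returned (one of the last four; its "shot" number tells which), for a name from the list of things; names that differ only in an ending like _2 or _b are one class to them, and where a whole thing is asked for, a point or a joint stands for the part that bears it (a point fixed in the world has none). Each returns a list of dicts, best first, with "p" (0 to 1); they miss things now and then, are a little off and sometimes report something else, mostly with a low value. They report only what shows in the picture. A call takes as long as a camera call. They do not tell look-alikes from the thing itself.
- look_for(picture, name): "centre" ([column, row] in pixels, amid what is visible of it).
The state is a dict: "time": time; "joint_positions": joint angles; "qd": joint speeds; "joint_torque": joint torques, N m; "tool_pos": TCP position; "eef_rot": TCP orientation; "contact_force": force on the tool from outside, world axes, zero at the start; "moment": the same for the moment, N m; "gripper_width": finger opening in m; "grasp_force": force on a finger pad.
Only numpy, scipy, OpenCV 4.12 (cv2) and the standard library are available. Lean on these libraries where they do the work, as an engineer would, in place of code of your own. Each camera call takes 0.05 s, during which the arm holds its last target. There are 200 camera calls.

### The job

The aluminium tube block has three wells that look alike at the rim; two are blind and one is drilled right through. Take the steel probe pin from its stand, try it in the wells, and leave it standing upright in the well that goes right through, fully home with its flange down on the block. Leave the brown dropper bottle undisturbed.

Things in the scene. Friction and masses are not known exactly. Their poses are not given: they have to be found in the camera images.
- probe_pin: Loose steel probe pin, 104 mm long, 0.12 kg, upright in its stand. Origin at the centre of its lower tip, z up along it. Shank 16 mm in diameter, 54 mm long (last 9 mm taper to 10 mm across), then a flange 44 mm in diameter from 54 to 62 mm above the tip, then a round grooved head 24 mm in diameter from 62 to 104 mm, the place to grip.
- pin_stand: The fixed white round stand that holds the pin at the start: a tube 44 mm outside, 22 mm bore, 58 mm high, with a grey foot 68 mm across. Origin at the centre of its underside. The pin's flange rests on its top and the shank hangs in the bore, so the pin is lifted straight up by at least 60 mm.
- tube_block: Fixed aluminium block, 74 (x) by 200 (y) by 60 mm high. Origin at the centre of its underside, z up. Three wells 30 mm in diameter open upwards at x = 0, y = -60, 0, +60 mm. Two, different ones each time, are blind: a floor 30 mm above the worktop stops the pin with its flange 24 mm above the block. In the through one the flange meets the block's top, the tip 6 mm above the worktop.
- dropper: Brown dropper bottle with a black teat, 32 mm in diameter, 96 mm high, standing loose to the right of the block. Origin at the centre of its underside.
Things that resemble listed ones, but are neither listed nor needed, are in the scene too. What is shaped like the probe_pin but green is not meant.

How it is judged:
At the end, for the whole second after the job is handed in: The probe pin stands in the through well, tip under 14 mm above the block's underside (6 mm when home, 30 mm in a blind well), within 20 mm of the block's middle line and 80 mm of its centre along it, tilted under 10 degrees, released and at rest (z of probe_pin in the frame of tube_block below 0.014 m and x of probe_pin in the frame of tube_block between -0.02 and 0.02 m and y of probe_pin in the frame of tube_block between -0.08 and 0.08 m and angle between probe_pin's own z axis and vertical below 0.175 rad and linear speed of probe_pin below 0.02 m/s); the robot touches nothing.
It fails at once if the dropper bottle is shifted by more than 30 mm or tipped over (distance of dropper from where it was at the start of the episode above 0.03 m or angle between dropper's own z axis and vertical above 0.5 rad).
It also fails if it takes over 45 s, if anything falls off the work surface, if the arm or the gripper's body presses on something with over 40 N, if the wrist force passes 120 N, or if a joint passes its speed limit or range.

## Working session

There is one attempt and no reset: what is moved stays moved. The work goes in short steps, Python scripts to look and compute and a tool call to move; the robot and the scene stay as the last step left them, time stands still between calls to the robot, and variables do not carry over. Pictures are saved under pics/ and viewed, at most 10 in all, crops included, and the job is handed in when it is done.

Besides the shell and the picture viewer there is one more tool, called after "Emit:" as name(argument=value, ...) on one line, values as JSON. jog_arm: Moves the arm, as the interface text tells. Its arguments: {"type":"object","properties":{"commands":{"type":"array","items":{"type":"array","items":{"type":"number"}}},"force":{"type":"number"}},"required":["commands"]}

```bash
mkdir -p pics
cat > h.py <<'E'
import numpy as np, cv2
from cell import sensors, eyes, order, look_for
from scipy.spatial.transform import Rotation as R
def cloud(c, T=None):
    d=c["range_z"]; h,w=d.shape
    u,v=np.meshgrid(np.arange(w),np.arange(h))
    p=cv2.undistortPoints(np.stack([u,v],-1).reshape(-1,1,2).astype(float),np.array(c["camera_matrix"]),np.array(c["distortion"])).reshape(h,w,2)
    P=np.stack([p[...,0]*d,-p[...,1]*d,-d],-1)
    if T is not None: P=P@T[:3,:3].T+T[:3,3]
    else: P=P@np.array(c["rotation"]).T+np.array(c["origin"])
    P[d==0]=np.nan
    return P
def wrist():
    s=sensors.observe(); c=eyes.camera("wrist"); w,x,y,z=s["eef_rot"]
    W=np.eye(4); W[:3,:3]=R.from_quat([x,y,z,w]).as_matrix(); W[:3,3]=s["tool_pos"]
    return s,c,cloud(c,W@np.array(c["mount"]))
def save(c,n): cv2.imwrite("pics/"+n,c["frame"][...,::-1])
E
python3 - <<'E'
from h import *
s=sensors.observe(); print({k:np.round(v,3).tolist() for k,v in s.items()})
ims=[]
for n in("scene","top"):
    c=eyes.camera(n); P=cloud(c); save(c,n+".png"); np.save(n+".npy",P)
    for o in("probe_pin","pin_stand","tube_block","dropper"):
        for r in look_for(c,o)[:3]:
            u,v=map(int,r["centre"]); print(n,o,r["p"],u,v,P[v,u].round(3))
E
```

```text
{'time': 0.0, 'joint_positions': [-1.252, 0.616, -0.013, 1.425, 0.008, 1.103, -0.04], 'qd': [0.001, -0.001, 0.001, -0.001, -0.0, -0.002, -0.0], 'joint_torque': [0.0, -46.922, 0.259, -17.103, 0.01, 0.01, -0.0], 'tool_pos': [0.219, 0.611, 0.203], 'eef_rot': [-0.0, 0.172, 0.985, -0.001], 'contact_force': [-0.608, -0.156, -0.202], 'moment': [0.017, 0.038, -0.009], 'grasp_force': 0.0, 'gripper_width': 0.086}Traceback (most recent call last):
  File "<stdin>", line 5, in <module>
  File "h.py", line 10, in cloud
    else: P=P@np.array(c["rotation"]).T+np.array(c["origin"])
            ~^~~~~~~~~~~~~~~~~~~~~~~~~~
ValueError: matmul: Input operand 1 has a mismatch in its core dimension 0, with gufunc signature (n?,k),(k,m?)->(n?,m?) (size 4 is different from 3)
```

Rotation is a quaternion [w,x,y,z].

```bash
sed -i 's/np.array(c\["rotation"\]).T/R.from_quat(np.roll(c["rotation"],-1)).as_matrix().T/' h.py
python3 - <<'E'
from h import *
for n in("scene","top"):
    c=eyes.camera(n); P=cloud(c); save(c,n+".png"); np.save(n+".npy",P)
    print(c["origin"],c["rotation"])
    for o in("probe_pin","pin_stand","tube_block","dropper"):
        for r in look_for(c,o)[:3]:
            u,v=map(int,r["centre"]); print(n,o,r["p"],u,v,P[v,u].round(3))
E
```

```text
[-0.39230304 -0.51799974  0.51738234] [ 0.74731657  0.46877579 -0.26045178 -0.39234177]
scene pin_stand 0.8 169 160 [0.483 0.318 0.026]
scene tube_block 0.61 288 189 [ 0.477 -0.041  0.046]
scene dropper 0.66 373 218 [ 0.458 -0.246  0.048]
[0.30241223 0.04818594 1.05789098] [-0.69512352 -0.05955102  0.06523081  0.7134437 ]
top probe_pin 0.59 124 233 [0.392 0.324 0.105]
top probe_pin 0.49 129 187 [0.497 0.314 0.108]
top pin_stand 0.88 143 194 [0.496 0.303 0.023]
top tube_block 0.96 275 179 [ 0.53  -0.028  0.002]
top dropper 0.65 277 178 [ 0.525 -0.031  0.035]
top dropper 0.57 363 197 [ 0.466 -0.23   0.072]
```

View pics/top.png

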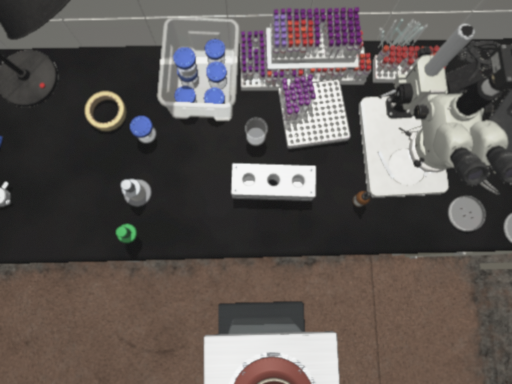

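View pics/scene.png

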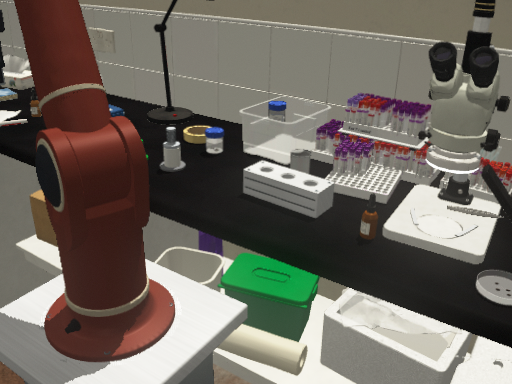

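The top view shows the pin in its stand (head about 128,187), the green decoy at (126,233) and the block with wells at (248,180), (273,180) and (298,180). The dropper is at (361,199). The middle well looks darkest. Next I measure the geometry.

Run:
```python
from h import *
for n in("top","scene"):
    P=np.load(n+".npy"); x,y,z=P[...,0],P[...,1],P[...,2]
    near=(abs(x-.495)<.05)&(abs(y-.31)<.05)
    for a,b in((.1,.115),(.055,.07)):
        m=near&(z>a)&(z<b); q=P[m]; print(n,"pin",a,m.sum(),q.mean(0).round(4),q.min(0).round(3),q.max(0).round(3))
    m=(abs(x-.53)<.07)&(abs(y+.02)<.13)&(z>.052)&(z<.068); q=P[m]
    r=cv2.minAreaRect(q[:,:2].astype(np.float32)); print("block",m.sum(),r,np.median(q[:,2]))
P=np.load("top.npy")
for u in(248,273,298): print(u,P[176:186:2,u-4:u+5:2,2].round(3).tolist())
```

```text
top pin 0.1 93 [0.5034 0.3218 0.1066] [0.492 0.311 0.1  ] [0.514 0.334 0.113]
top pin 0.055 159 [0.5002 0.3169 0.0646] [0.483 0.301 0.055] [0.525 0.343 0.07 ]
block 2173 ((0.5168386101722717, -0.01907286047935486), (0.19968239963054657, 0.07457246631383896), 86.76167297363281) 0.05985274073764346
scene pin 0.1 45 [0.4984 0.321  0.1048] [0.489 0.311 0.1  ] [0.513 0.337 0.108]
scene pin 0.055 114 [0.4935 0.3154 0.0626] [0.479 0.299 0.055] [0.522 0.345 0.07 ]
block 1310 ((0.5144712328910828, -0.016537778079509735), (0.20344527065753937, 0.08072711527347565), 86.77082061767578) 0.05825799843548454
248 [[0.039, 0.03, 0.032, 0.028, 0.039], [0.029, 0.028, 0.029, 0.032, 0.032], [0.029, 0.029, 0.031, 0.031, 0.031], [0.029, 0.027, 0.027, 0.03, 0.034], [0.057, 0.029, 0.03, 0.028, 0.059]]
273 [[0.039, 0.031, 0.029, 0.035, 0.047], [0.014, 0.008, 0.011, 0.013, 0.035], [0.001, 0.0, 0.001, 0.002, 0.017], [-0.003, 0.003, 0.003, -0.001, 0.002], [0.001, 0.0, -0.001, 0.003, 0.0]]
298 [[0.046, 0.037, 0.042, 0.044, 0.055], [0.029, 0.031, 0.032, 0.028, 0.045], [0.031, 0.031, 0.034, 0.027, 0.031], [0.028, 0.033, 0.031, 0.029, 0.032], [0.028, 0.031, 0.029, 0.032, 0.026]]
```

Top-camera depth shows the middle well open to z≈0 and the outer two with floors at about 30 mm. So the target is the middle well at (0.516, -0.018), and the pin is at (0.502, 0.322). Moving over the pin.

Emit:
jog_arm(commands=[[1, -24, -12, 0, 0], [1, -24, -12, 0, 0], [1, -24, -12, 0, 0], [1, -24, -12, 0, 0], [1, -24, -12, 0, 0]], force=50)

```text
time: 0.97
tool_pos: [0.3131, 0.5138, 0.204]
eef_rot: [0.0, 0.171, 0.985, 0.0]
contact_force: [-0.3, -0.1, 0.1]
gripper_width: 0.0853
grasp_force: 0.0
```

Emit:
jog_arm(commands=[[1, -24, -12, 0, 0], [1, -24, -12, 0, 0], [1, -24, -12, 0, 0], [1, -24, -12, 0, 0], [1, -24, -12, 0, 0]])

```text
time: 1.38
tool_pos: [0.4059, 0.4167, 0.204]
eef_rot: [0.0, 0.171, 0.985, 0.0]
contact_force: [-0.4, -0.1, -0.6]
gripper_width: 0.0857
grasp_force: 0.0
```

Emit:
jog_arm(commands=[[1, -24, -12, 0, 0], [1, -24, -12, 0, 0], [1, -12, -6, 0, 0], [1, 0, 0, 0, 0], [1, 0, 0, 0, 0]])

```text
time: 1.8
tool_pos: [0.4509, 0.3697, 0.2038]
eef_rot: [-0.001, 0.172, 0.985, 0.0]
contact_force: [-0.5, 0.1, 0.5]
gripper_width: 0.0854
grasp_force: 0.0
```

```bash
cat > m.py <<'E'
from h import *
import sys
s,c,P=wrist(); save(c,sys.argv[1]); x,y,z=P[...,0],P[...,1],P[...,2]
print(np.round(s["tool_pos"],4),np.round(s["eef_rot"],4))
for a,b in((.098,.118),(.058,.07)):
    m=(abs(x-.5)<.04)&(abs(y-.32)<.04)&(z>a)&(z<b); q=P[m]
    if len(q)>20: print(m.sum(),q.mean(0).round(4),np.percentile(q,2,0).round(3),np.percentile(q,98,0).round(3),cv2.minEnclosingCircle(q[:,:2].astype(np.float32)))
E
python3 m.py w1.png
```

```text
[0.4509 0.3697 0.2038] [-5.000e-04  1.719e-01  9.851e-01  4.000e-04]
541 [0.5009 0.3271 0.1079] [0.491 0.316 0.099] [0.513 0.338 0.111] ((0.5027031898498535, 0.3258593678474426), 0.01258603110909462)
687 [0.4958 0.33   0.0667] [0.482 0.306 0.059] [0.52  0.347 0.069] ((0.5026790499687195, 0.3261800706386566), 0.022029433399438858)
```

View pics/w1.png

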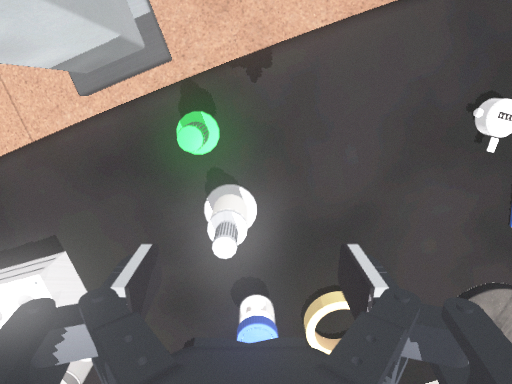

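The wrist view shows the grey pin in the white stand, head at (225,246), with the green decoy at (197,135) and clear space for the fingers. Pin axis measures about (0.503, 0.325).

Emit:
jog_arm(commands=[[1, -20, -8, 0, 0], [1, -20, -8, 10, 0], [1, -20, -8, 20, 0], [1, -4, 0, 20, 0], [1, 0, 0, 0, 0]])

```text
time: 2.27
tool_pos: [0.5009, 0.3241, 0.1499]
eef_rot: [-0.003, 0.171, 0.985, -0.003]
contact_force: [-1.0, 0.6, -0.9]
gripper_width: 0.0852
grasp_force: 0.0
```

```bash
python3 m.py w2.png
```

```text
[0.5009 0.3241 0.1499] [-0.0031  0.1714  0.9852 -0.0027]
884 [0.5014 0.3264 0.1083] [0.491 0.315 0.1  ] [0.513 0.337 0.111] ((0.5027453303337097, 0.325942724943161), 0.012459615245461464)
1015 [0.4955 0.3284 0.067 ] [0.482 0.306 0.062] [0.518 0.346 0.069] ((0.5028586387634277, 0.32582888007164), 0.02214752323925495)
```

Emit:
jog_arm(commands=[[1, -1, 2, 20, 0], [1, 0, 0, 20, 0], [1, 0, 0, 20, 0], [1, 0, 0, 17, 0], [1, 0, 0, 0, 0]])

```text
time: 2.73
tool_pos: [0.5013, 0.3286, 0.0748]
eef_rot: [-0.003, 0.169, 0.986, -0.001]
contact_force: [-0.8, -0.3, -0.6]
gripper_width: 0.0857
grasp_force: 0.0
```

Emit:
jog_arm(commands=[[0, 0, 0, 0, 0], [0, 0, 0, 0, 0], [0, 0, 0, 0, 0], [0, 0, 0, 0, 0], [0, 0, 0, 0, 0]])

```text
time: 3.15
tool_pos: [0.5055, 0.3268, 0.0779]
eef_rot: [0.001, 0.171, 0.985, 0.001]
contact_force: [-0.4, -0.4, 1.7]
gripper_width: 0.0254
grasp_force: 0.5
```

Emit:
jog_arm(commands=[[0, 0, 0, 0, 0], [0, 0, 0, 0, 0], [0, 0, 0, 0, 0], [0, 0, 0, 0, 0], [0, 0, 0, 0, 0]])

```text
time: 3.57
tool_pos: [0.5057, 0.3263, 0.078]
eef_rot: [0.001, 0.172, 0.985, 0.0]
contact_force: [-0.2, -1.3, 6.0]
gripper_width: 0.0201
grasp_force: 48.7
```

Emit:
jog_arm(commands=[[0, 0, 0, -8, 0], [0, 0, 0, -16, 0], [0, 0, 0, -16, 0], [0, 0, 0, -16, 0], [0, 0, 0, -16, 0]])

```text
time: 3.98
tool_pos: [0.5046, 0.3264, 0.1494]
eef_rot: [-0.0, 0.171, 0.985, -0.0]
contact_force: [0.5, 0.4, -1.5]
gripper_width: 0.0198
grasp_force: 48.9
```

Emit:
jog_arm(commands=[[0, 0, 0, -16, 0], [0, 0, 0, -16, 0], [0, 0, 0, -16, 0], [0, 0, 0, -10, 0], [0, 0, 0, 0, 0]])

```text
time: 4.4
tool_pos: [0.5062, 0.3274, 0.2093]
eef_rot: [0.002, 0.172, 0.985, 0.002]
contact_force: [0.7, 0.7, -0.7]
gripper_width: 0.0197
grasp_force: 48.9
```

Run:
```python
from h import *
c=eyes.camera("scene"); P=cloud(c); s=sensors.observe()
t=s["tool_pos"]; print(np.round(t,4))
m=(abs(P[...,0]-t[0])<.04)&(abs(P[...,1]-t[1])<.04)&(P[...,2]>.075)&(P[...,2]<t[2]+.02)
q=P[m]
for a in np.arange(.08,.2,.01):
    r=q[(q[:,2]>=a)&(q[:,2]<a+.01)]
    if len(r): print(round(a,2),len(r),r.mean(0).round(4),np.ptp(r,0).round(3))
f=c["frame"][40:220,80:260]; cv2.imwrite("pics/s2.png",cv2.resize(f,None,fx=3,fy=3)[...,::-1])
```

```text
[0.5055 0.3268 0.2077]
0.13 6 [0.5005 0.3216 0.1372] [0.006 0.008 0.003]
0.14 22 [0.4992 0.3199 0.1449] [0.014 0.011 0.009]
0.15 26 [0.4992 0.3197 0.1551] [0.014 0.018 0.009]
0.16 26 [0.4995 0.321  0.1646] [0.014 0.013 0.01 ]
0.17 24 [0.4979 0.3208 0.1748] [0.012 0.014 0.009]
0.18 20 [0.4989 0.3213 0.1841] [0.021 0.029 0.009]
0.19 83 [0.4941 0.3172 0.1958] [0.039 0.044 0.009]
```

View pics/s2.png

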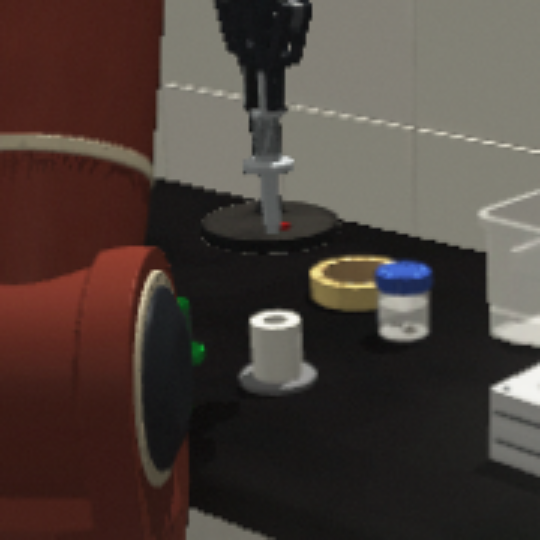

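The pin hangs straight in the fingers (tip about z 0.135), and the stand at (275,350) in the crop is empty. Carrying it over to the block.

Emit:
jog_arm(commands=[[0, -6, -15, 0, 0], [0, -7, -17, 0, 0], [0, -7, -17, 0, 0], [0, -7, -17, 0, 0], [0, -7, -17, 0, 0]])

```text
time: 4.87
tool_pos: [0.508, 0.2339, 0.2052]
eef_rot: [-0.001, 0.172, 0.985, -0.002]
contact_force: [0.9, 0.2, -1.0]
gripper_width: 0.0199
grasp_force: 48.9
```

Emit:
jog_arm(commands=[[0, -7, -17, 0, 0], [0, -7, -17, 0, 0], [0, -7, -17, 0, 0], [0, -7, -17, 0, 0], [0, -7, -17, 0, 0]])

```text
time: 5.28
tool_pos: [0.5119, 0.1422, 0.2054]
eef_rot: [-0.001, 0.172, 0.985, -0.001]
contact_force: [1.0, -0.3, -1.0]
gripper_width: 0.0198
grasp_force: 48.9
```

Emit:
jog_arm(commands=[[0, -7, -17, 0, 0], [0, -7, -17, 0, 0], [0, -7, -17, 0, 0], [0, -7, -17, 0, 0], [0, -7, -17, 0, 0]])

```text
time: 5.7
tool_pos: [0.5158, 0.0507, 0.2054]
eef_rot: [-0.002, 0.172, 0.985, -0.001]
contact_force: [0.3, 0.1, -1.7]
gripper_width: 0.0195
grasp_force: 48.9
```

Emit:
jog_arm(commands=[[0, -7, -17, 0, 0], [0, -7, -17, 0, 0], [0, -7, -17, 0, 0], [0, -4, -13, 0, 0], [0, 0, 0, 0, 0]])

```text
time: 6.12
tool_pos: [0.5174, -0.0212, 0.2055]
eef_rot: [-0.002, 0.175, 0.985, -0.002]
contact_force: [0.7, -1.2, -2.3]
gripper_width: 0.0198
grasp_force: 48.9
```

```bash
cat > w.py <<'E'
from h import *
import sys
s,c,P=wrist(); save(c,"w"+sys.argv[1]+".png"); print(np.round(s["tool_pos"],4),np.round(s["eef_rot"],3))
t=s["tool_pos"]
for n in("wrist","scene","top"):
    if n!="wrist": c=eyes.camera(n); P=cloud(c); save(c,n+sys.argv[1]+".png")
    x,y,z=P[...,0],P[...,1],P[...,2]
    m=(abs(x-.517)<.07)&(abs(y+.018)<.13)&(z>.053)&(z<.067); q=P[m]
    if len(q)>50: print(n,"block",len(q),cv2.minAreaRect(q[:,:2].astype(np.float32)))
    for a,b in ((-.07,-.03),(-.03,-.015)):
        m=(abs(x-t[0])<.03)&(abs(y-t[1])<.03)&(z>t[2]+a)&(z<t[2]+b); q=P[m]
        if len(q): print(n,"pin",a,len(q),q.mean(0).round(4),q.min(0).round(3),q.max(0).round(3))
E
python3 w.py 3
```

```text
[ 0.5174 -0.0212  0.2055] [-0.002  0.175  0.985 -0.002]
wrist block 10354 ((0.5159482955932617, -0.016682744026184082), (0.20103394985198975, 0.07447630912065506), 86.6791763305664)
wrist pin -0.03 29 [ 0.4986 -0.0119  0.1897] [ 0.494 -0.027  0.189] [ 0.512 -0.001  0.19 ]
scene block 1265 ((0.514009952545166, -0.016465403139591217), (0.20273303985595703, 0.07986187189817429), 86.82030487060547)
scene pin -0.07 119 [ 0.5083 -0.0237  0.1559] [ 0.504 -0.03   0.136] [ 0.517 -0.015  0.175]
scene pin -0.03 54 [ 0.5016 -0.0258  0.185 ] [ 0.489 -0.041  0.176] [ 0.52  -0.005  0.19 ]
top block 995 ((0.5200690627098083, 0.033854760229587555), (0.09361887723207474, 0.07475771009922028), 86.69752502441406)
top pin -0.03 1 [0.5114 0.0014 0.1905] [0.511 0.001 0.191] [0.511 0.001 0.191]
```

View pics/w3.png

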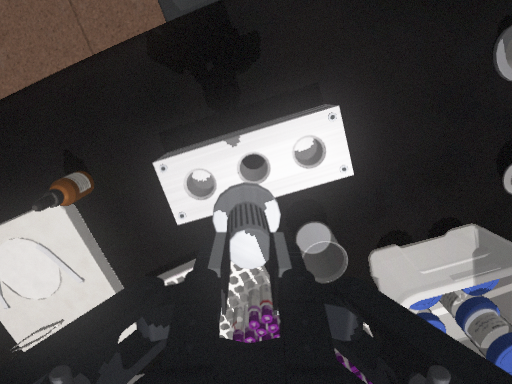

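The wrist view confirms the middle well at (255,167) is the dark one, while the outer two (200,184) and (309,151) show floors. I'll correct the offset, lower to just above the block and check.

Emit:
jog_arm(commands=[[0, -1, 5, 10, 0], [0, 0, 0, 18, 0], [0, 0, 0, 18, 0], [0, 0, 0, 14, 0], [0, 0, 0, 0, 0]])

```text
time: 6.68
tool_pos: [0.5193, -0.0091, 0.1433]
eef_rot: [-0.004, 0.17, 0.985, -0.0]
contact_force: [-0.6, -0.1, -1.8]
gripper_width: 0.0196
grasp_force: 49.0
```

```bash
python3 w.py 4
python3 - <<'E'
import cv2
a=cv2.resize(cv2.imread("pics/scene4.png")[110:240,225:355],(520,520)); cv2.imwrite("pics/s4c.png",a)
E
```

```text
[ 0.5193 -0.0091  0.1433] [-0.004  0.17   0.985 -0.   ]
wrist block 14786 ((0.5161235332489014, -0.01653764396905899), (0.20113086700439453, 0.07495022565126419), 86.82392883300781)
wrist pin -0.03 26 [ 0.4992 -0.0044  0.1273] [ 0.495 -0.023  0.125] [0.514 0.012 0.128]
scene block 1259 ((0.5139298439025879, -0.016863487660884857), (0.2022993117570877, 0.08108353614807129), 87.5241470336914)
scene pin -0.07 118 [ 0.511  -0.0144  0.0937] [ 0.506 -0.021  0.074] [ 0.519 -0.005  0.113]
scene pin -0.03 50 [ 0.5059 -0.0144  0.1228] [ 0.493 -0.031  0.114] [0.52  0.012 0.128]
top block 840 ((0.5198556184768677, 0.0419413186609745), (0.0791657492518425, 0.07475829124450684), 88.1103286743164)
```

View pics/s4c.png

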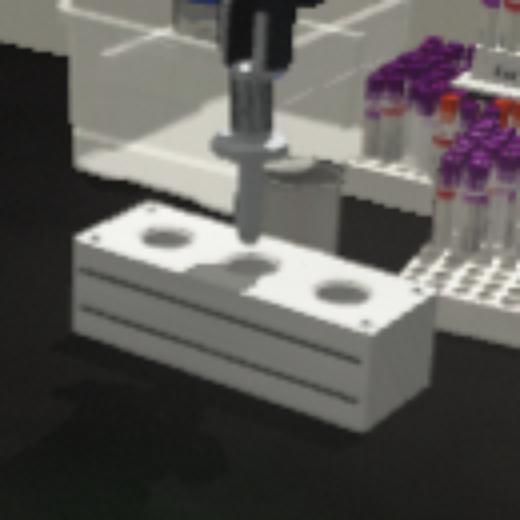

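The pin hangs straight over the middle well at (250,262) in the crop, about 5 mm too far to +y. I'll trim that and check the pose.

Emit:
jog_arm(commands=[[0, -3, -4, 0, 0], [0, 0, 0, 0, 0], [0, 0, 0, 0, 0], [0, 0, 0, 0, 0], [0, 0, 0, 0, 0]])

```text
time: 7.25
tool_pos: [0.5236, -0.0159, 0.1471]
eef_rot: [0.0, 0.172, 0.985, 0.0]
contact_force: [1.7, 0.5, -2.2]
gripper_width: 0.0202
grasp_force: 49.0
```

```bash
python3 w.py 5|grep -v top
```

```text
[ 0.5236 -0.0159  0.1471] [0.    0.172 0.985 0.   ]
wrist block 14819 ((0.5160549879074097, -0.01642642170190811), (0.20094257593154907, 0.07479211688041687), 86.74860382080078)
wrist pin -0.03 35 [ 0.5047 -0.0063  0.1311] [ 0.5   -0.025  0.129] [0.518 0.005 0.132]
scene block 1254 ((0.5151140689849854, -0.017687104642391205), (0.2031364142894745, 0.08193504810333252), 86.6121597290039)
scene pin -0.07 117 [ 0.5141 -0.0212  0.0979] [ 0.507 -0.028  0.077] [ 0.524 -0.012  0.117]
scene pin -0.03 51 [ 0.5079 -0.0226  0.1271] [ 0.496 -0.039  0.117] [ 0.531 -0.002  0.132]
```

Emit:
jog_arm(commands=[[0, 3, 0, 0, 0], [0, 0, 0, 6, 0], [0, 0, 0, 6, 0], [0, 0, 0, 8, 0], [0, 0, 0, 8, 0]])

```text
time: 7.82
tool_pos: [0.5204, -0.0149, 0.1178]
eef_rot: [-0.0, 0.172, 0.985, -0.0]
contact_force: [0.6, 0.4, -0.6]
gripper_width: 0.0203
grasp_force: 49.0
```

Emit:
jog_arm(commands=[[0, 0, 0, 8, 0], [0, 0, 0, 8, 0], [0, 0, 0, 6, 0], [0, 0, 0, 4, 0], [0, 0, 0, 0, 0]])

```text
time: 8.23
tool_pos: [0.5199, -0.0148, 0.0917]
eef_rot: [-0.001, 0.172, 0.985, -0.0]
contact_force: [0.4, -0.3, -1.9]
gripper_width: 0.0198
grasp_force: 49.0
```

The tip is at about 18 mm, already below a blind floor, with no contact force. That confirms this well goes through.

Emit:
jog_arm(commands=[[0, 0, 0, 4, 0], [0, 0, 0, 3, 0], [0, 0, 0, 2, 0], [0, 0, 0, 0, 0], [0, 0, 0, 0, 0]])

```text
time: 8.65
tool_pos: [0.5207, -0.0149, 0.0839]
eef_rot: [0.0, 0.172, 0.985, -0.0]
contact_force: [-1.0, 0.6, -1.2]
gripper_width: 0.0194
grasp_force: 49.0
```

Emit:
jog_arm(commands=[[0.3, 0, 0, 0, 0], [0.5, 0, 0, 0, 0], [0.8, 0, 0, 0, 0], [1, 0, 0, 0, 0], [1, 0, 0, 0, 0]])

```text
time: 9.07
tool_pos: [0.5208, -0.0149, 0.084]
eef_rot: [0.0, 0.172, 0.985, 0.0]
contact_force: [0.2, 0.3, 0.4]
gripper_width: 0.0728
grasp_force: 0.0
```

Emit:
jog_arm(commands=[[1, 0, 0, 0, 0], [1, 0, 0, -10, 0], [1, 0, 0, -20, 0], [1, 0, 0, -25, 0], [1, 0, 0, -25, 0]])

```text
time: 9.48
tool_pos: [0.5202, -0.0149, 0.1651]
eef_rot: [-0.0, 0.172, 0.985, -0.0]
contact_force: [0.8, 0.2, -0.5]
gripper_width: 0.0851
grasp_force: 0.0
```

Emit:
jog_arm(commands=[[1, 0, 0, -25, 0], [1, 0, 0, -20, 0], [1, 0, 0, 0, 0], [1, 0, 0, 0, 0], [1, 0, 0, 0, 0]])

```text
time: 9.9
tool_pos: [0.5199, -0.0148, 0.2085]
eef_rot: [-0.001, 0.172, 0.985, -0.0]
contact_force: [-0.1, -0.6, -0.6]
gripper_width: 0.0852
grasp_force: 0.0
```

Run:
```python
from h import *
c=eyes.camera("scene"); P=cloud(c); cv2.imwrite("pics/s6.png",cv2.resize(c["frame"][110:260,225:425],(800,600))[...,::-1])
m=(abs(P[...,0]-.517)<.03)&(abs(P[...,1]+.017)<.03)&(P[...,2]>.075)&(P[...,2]<.14); q=P[m]
print(len(q),q.mean(0),np.percentile(q[:,2],98), sensors.observe()["tool_pos"])
```

```text
180 [ 0.5100953  -0.01910415  0.09449251] 0.10930770923555316 [ 0.51961124 -0.01482339  0.20792005]
```

View pics/s6.png

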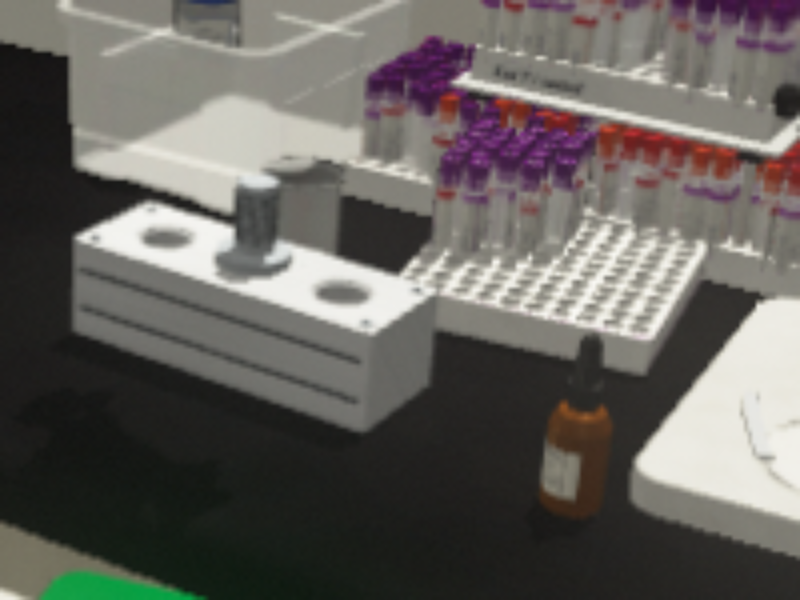

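The pin is upright in the middle well with its flange on the block (about 253,258) and its top at about 0.11 m, as expected when home. The dropper at (575,450) is undisturbed. Handing in.

```bash
python3 -c "
from cell import order; print(order.hand_in())"
```

```text
the job is handed in; nothing more can be done
None
```

The probe pin is standing upright and released in the middle well, which goes right through, with its flange down on the block; the dropper bottle was not disturbed, and the job is handed in (no verdict came back).

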